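# Post the spent filter cartridge through the sprung flap

## Robot

A 6-joint arm with a two-finger parallel gripper is mounted at the origin on the work surface. World frame = base frame: x ahead of the robot, y to its left, z up, the work surface at z = 0. Lengths are in mm, angles in degrees, forces in N, time in s.
With the tool pointing down it reaches from about 350 to 850 mm from the base axis. Payload 8.1 kg.
Tool frame: the origin (TCP) lies at the very end of the fingers, on their centre line; the grasp point (between the pads) lies 19 mm behind it; z points along the fingers, y is the line along which they close (so a half turn about z gives the same grasp; the last joint's range is limited). The gripper opens to 85 mm and grips with 20 to 120 N. Pads are 22 mm wide; open, the fingers measure 114 mm over their backs; the gripper's body (76 mm by 85 mm) begins 54 mm behind the grasp point. The pads swing forward as they close: fully open they stand 13 mm farther back than shut.
Start: joints at [-74.049, 7.471, 85.268, -0, 87.261, -4.893], TCP at [213.517, -560.728, 231.292] pointing down, gripper open.
Joint ranges: [-169.43, 169.43], [-51.17, 129.36], [1.28, 143.12], [-76.62, 256.62], [0, 156.53], [-152.29, 152.29]. Speed limits (degrees/s): [136.94, 136.94, 159.86, 180, 180, 180].

## Interface

Orientations are given as [roll, pitch, yaw] about the fixed x, y, z axes, in that order (R = Rz(yaw) Ry(pitch) Rx(roll)).
In Python, from bench import * gives the robot as it stands.
- The arm moves only by the tool play_rows, never from a script. Its argument "increments" is a list of rows, each a list of 3 entries, a list of its own where there are three numbers: the gripper's target within -1 to 1 (fully open at 1, half-way at 0, shut at -1), then the shift along the tool's x, y, z in mm, then the turn about the tool's z in rad. A call has 1 to 12 rows; each row shifts and turns the commanded pose from where the row before left it, along the tool's axes as they then stand; what a row does not reach is not made up. A row lasts 1/12 s, in which the tool goes at most 41.7 mm and 7.16 degrees, less where a joint would pass 70% of its speed; a pose out of reach is approached as far as the arm can. A call is refused whole if a number of a shift passes 41.7 or a number of a turn 0.125, either way. A call with a gripper value outside its range is refused whole. The fingers move at their own pace and stop on an object; "force" is the grip in N (left out, the last holds). Time passes only in rows, so rows that do not move let the fingers close. It gives the time, the measured TCP pose, the force, the opening and the grip force at its end, in the units of the state.
- sense(): the state, without advancing time (a new reading comes with each control period).
- snapshot(name): name is "scene" or "top"; returns a dict with "color" (420x560x3 uint8, red, green, blue), "intrinsics" (3x3 intrinsics, pixels), "k1" (the pictures are not rectified: a ray, as slopes to the right and down, at radius r is drawn at 1 + k1 r^2 times it, then the intrinsics apply), "world_from_camera" (4x4, takes a point from camera to world coordinates). Camera axes: x right, y down, z forward; pixel columns grow to the right and rows downward; lengths in mm; the calibration is good to about 2 mm. A picture is of the moment at which its call begins. There is no depth.
- hand_in(): hands the job in; it is judged then, once.
Trained networks look in a picture, given as the dict that the camera call returned (one of the last four; its "shot" number tells which), for a name from the list of things; names that differ only in an ending like _2 or _b are one class to them, and where a whole thing is asked for, a point or a joint stands for the part that bears it (a point fixed in the world has none). Each returns a list of dicts, best first, with "p" (0 to 1); they miss things now and then, are a little off and sometimes report something else, mostly with a low value. They report only what shows in the picture. A call takes as long as a camera call. They do not tell look-alikes from the thing itself.
- find_in(query, picture): "xyz" ([x, y, z] in mm, in the coordinates of the camera as it stood for that picture, good to about 4 mm: the middle of the surface that is visible of it).
- regions_of(query, picture): "mask" (420x560 bool, what is visible of it).
- pinpoint(query, picture): "xyz" ([x, y, z] in mm, in the coordinates of the camera as it stood for that picture, good to about 4 mm: a listed point, or the origin of a listed thing).
The state is a dict: "time": time; "joint_pos": joint angles; "qd": joint speeds; "joint_efforts": joint torques, N m; "tool_pos": TCP position; "tcp_rot": TCP orientation; "ft_force": force on the tool from outside, world axes, zero at the start; "wrist_torque": the same for the moment, N m; "finger_gap": finger opening in mm; "grip_force": force on a finger pad.
Only numpy, scipy, OpenCV 4.12 (cv2) and the standard library are available. Lean on these libraries where they do the work, as an engineer would, in place of code of your own. Each camera call takes 0.05 s, during which the arm holds its last target. There are 200 camera calls.

## Task

Post the spent, orange-capped filter cartridge that stands on the feed ledge into the white return box: push the blue self-closing flap open with one finger and, while that finger keeps it open, push the cartridge along its lane and through the mouth with the other finger, so that it drops into the bin behind. Only push it, never lift it, then let the flap close again, and leave the fresh green-capped cartridge and the other things where they stand.

Things in the scene. Friction and masses are not known exactly. Their poses are not given: they have to be found in the camera images.
- box: White return box, fixed. Origin on the table below the mouth; +x points through the mouth into the bin, +y left, z up. In its frame (mm): feed ledge flat at z=100 from x=-170 to 5, then a sheer drop. Low fences on it, tops z=120: right y -52 to -48, middle rib y 0 to 4 (x -170 to -20), left y 53 to 58. Cartridge's lane y -48 to 0; finger's lane y 4 to 53. The flap closes both at x=0.
- bin (a point): Centre of the bin's floor (box frame: x 88, y 0, z 8 mm). The bin is open above, from x 5 to 170 and y -53 to 53 in the box's frame; side walls to z=120, end wall to z=100 mm. Same axes as the box.
- mouth (a point): Point on the ledge's top in the middle of the cartridge's lane at the mouth (box frame: x 0, y -24, z 100 mm). Same axes as the box.
- flap (a joint): Angle of the blue flap about its upright hinge, rad: 0 closed (across both lanes), grows as its free edge swings away into the bin (+x), stop at 1.55. A spring shuts it whenever it is let go: about 0.016 N m closed, 0.08 N m fully open. The hinge axis is at x 0, y 50.5 mm in the box's frame.
- flap_hinge (a point): Point on the hinge axis of the blue flap, a panel 96 mm wide, 4 mm thick, 46 mm tall (104 to 150 mm above the table), open above. A steel hinge post 10 mm thick beside it stands to 158 mm. This point lies at ledge height (z=100 mm); the panel runs from 1 to 97 mm along its own -y. Its axes equal the box's when shut, and turn with it.
- flap_edge (a point): Middle of the flap's free edge, 97 mm from the hinge axis, 127 mm above the table when level.
- spent: The spent filter cartridge: upright square block 36 x 36 mm, 48 mm tall, white with an orange cap and orange stripes, about 0.12 kg (varies). Stands in the right-hand lane of the ledge. Origin at the centre of its underside, z up. It can turn a little between the fences.
- fresh: Fresh filter cartridge, same size, with green cap and stripes; stands on the ledge to the right of the right fence. Leave it. Origin under its centre.
- jar: Glass jar with a blue lid, 56 mm across, 85 mm tall, on the table left of the box. Leave it. Origin under its centre.
- scoop: Yellow measuring scoop on the table to the right of the box: cup 56 mm across, 40 mm tall, handle 90 mm long to its own -x. Leave it. Origin under the cup.
- spray: Amber glass spray bottle with black head, 72 mm across, 217 mm tall, standing at the side of the table. Leave it. Origin under its centre.
- scrubber: White scrub brush with a green arched handle, 75 x 55 mm, 56 mm tall, standing at the side of the table. Leave it. Origin under its centre.
- tin: Blue tin, 72 mm across, 75 mm tall, standing at the side of the table. Leave it. Origin under its centre.
Things that resemble listed ones, but are neither listed nor needed, are in the scene too. What is meant by the spent is not yellow, and is the smaller of those in its own colour.

How it is judged:
By the outcome, as a careful person would: the job done as asked, in the order asked, and still so for the second after the job is handed in, with the robot touching nothing.
It also fails if it takes over 42 s, if anything falls off the work surface, if the arm or the gripper's body presses on something with over 40 N, if the wrist force passes 120 N, or if a joint passes its speed limit or range.

## Working session

There is one attempt and no reset: what is moved stays moved. The work goes in short steps, Python scripts to look and compute and a tool call to move; the robot and the scene stay as the last step left them, time stands still between calls to the robot, and variables do not carry over. Pictures are saved under pics/ and viewed, at most 10 in all, crops included, and the job is handed in when it is done.

Besides the shell and the picture viewer there is one more tool, called after ">>>" by a JSON object that holds its "op" and its "data", one argument or row to a line. play_rows: Moves the arm, as the interface text tells. Its arguments: {"type":"object","properties":{"increments":{"type":"array","items":{"type":"array"}},"force":{"type":"number"}},"required":["increments"]}

```bash
mkdir -p pics; cat > h.py <<'E'
from bench import *
import numpy as np, cv2
def W(p,pic):
    T=np.array(pic["world_from_camera"]); return T[:3,:3]@np.array(p)+T[:3,3]
def ray(u,v,pic,z):
    K=np.array(pic["intrinsics"],float);k=pic["k1"]
    d=np.array([(u-K[0,2])/K[0,0],(v-K[1,2])/K[1,1]]);x=d.copy()
    for _ in range(20): x=d/(1+k*(x@x))
    T=np.array(pic["world_from_camera"]);r=T[:3,:3]@np.array([x[0],x[1],1]);o=T[:3,3]
    return o+r*(z-o[2])/r[2]
def proj(P,pic):
    T=np.array(pic["world_from_camera"]);c=T[:3,:3].T@(np.array(P,float)-T[:3,3])
    x=c[:2]/c[2];x=x*(1+pic["k1"]*(x@x));K=np.array(pic["intrinsics"]);return (K[0,0]*x[0]+K[0,2],K[1,1]*x[1]+K[1,2])
def save(n,img): cv2.imwrite("pics/"+n+".png",cv2.cvtColor(np.ascontiguousarray(img),cv2.COLOR_RGB2BGR))
E
python3 - <<'E'
from h import *
s=sense();print({k:np.round(s[k],2).tolist() for k in s})
for n in("scene","top"):
    p=snapshot(n);save(n+"0",p["color"])
    print(n,np.round(p["world_from_camera"],3).tolist(),np.round(p["intrinsics"],1).tolist(),p["k1"])
    for q in("box","bin","mouth","flap_hinge","flap_edge","spent","fresh","jar","scoop","spray","scrubber","tin"):
        for d in pinpoint(q,p)[:3]:
            print(q,round(d["p"],2),np.round(W(d["xyz"],p)).tolist(),np.round(proj(W(d["xyz"],p),p)).tolist())
E
```

```text
{'time': 0.0, 'joint_pos': [-74.05, 7.52, 85.33, -0.0, 87.26, -4.89], 'qd': [0.03, 0.01, 0.02, -0.1, 0.01, 0.18], 'joint_efforts': [-0.0, -56.94, -50.05, -0.0, 0.01, -0.0], 'tool_pos': [213.36, -560.17, 230.21], 'tcp_rot': [-179.89, -0.01, 20.84], 'ft_force': [-0.44, -0.34, 0.33], 'wrist_torque': [0.04, -0.04, -0.02], 'grip_force': 0.0, 'finger_gap': 85.33}
scene [[0.738, 0.401, -0.542, 1184.805], [0.674, -0.466, 0.574, -777.46], [-0.022, -0.789, -0.614, 890.549], [0.0, 0.0, 0.0, 1.0]] [[531.6, 0.0, 268.7], [0.0, 531.6, 209.1], [0.0, 0.0, 1.0]] -0.19018249390229017
box 0.84 [545.0, -36.0, 6.0] [288.0, 248.0]
mouth 0.93 [552.0, -59.0, 102.0] [283.0, 223.0]
flap_hinge 0.57 [527.0, 14.0, 102.0] [295.0, 205.0]
flap_edge 0.8 [560.0, -79.0, 130.0] [280.0, 220.0]
spent 0.93 [290.0, -199.0, 1.0] [171.0, 237.0]
spent 0.83 [420.0, -281.0, 1.0] [180.0, 278.0]
spent 0.77 [487.0, -75.0, 103.0] [258.0, 215.0]
fresh 0.76 [464.0, -158.0, 101.0] [227.0, 228.0]
jar 0.35 [547.0, -31.0, 1.0] [289.0, 249.0]
scoop 0.94 [640.0, -206.0, 1.0] [270.0, 307.0]
spray 0.64 [465.0, 399.0, -5.0] [360.0, 166.0]
scru
[... 358 characters left out ...]
31.0, -10.0, 9.0] [282.0, 161.0]
bin 0.47 [550.0, -56.0, 97.0] [297.0, 185.0]
mouth 0.91 [551.0, -57.0, 95.0] [297.0, 185.0]
flap_hinge 0.49 [632.0, -10.0, 8.0] [282.0, 161.0]
flap_hinge 0.39 [532.0, 12.0, 97.0] [273.0, 191.0]
flap_edge 0.46 [562.0, -74.0, 125.0] [303.0, 180.0]
spent 0.62 [489.0, -77.0, 101.0] [303.0, 207.0]
spent 0.61 [292.0, -198.0, -4.0] [342.0, 275.0]
spent 0.61 [649.0, -202.0, 2.0] [346.0, 157.0]
fresh 0.72 [469.0, -153.0, 98.0] [330.0, 215.0]
jar 0.68 [490.0, 90.0, 2.0] [248.0, 207.0]
scoop 0.66 [651.0, -206.0, -1.0] [347.0, 156.0]
spray 0.56 [467.0, 401.0, 2.0] [146.0, 212.0]
scrubber 0.65 [576.0, 382.0, 1.0] [153.0, 176.0]
tin 0.61 [509.0, -467.0, 0.0] [433.0, 205.0]
```

```bash
python3 -c "
import cv2,numpy as np
a=cv2.imread('pics/scene0.png');b=cv2.imread('pics/top0.png')
cv2.imwrite('pics/a.png',a);print(a.shape,b.shape)"
```

```text
(420, 560, 3) (420, 560, 3)
```

View pics/scene0.png

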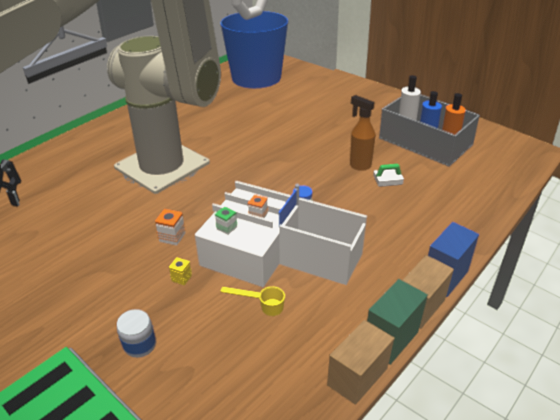

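View pics/top0.png

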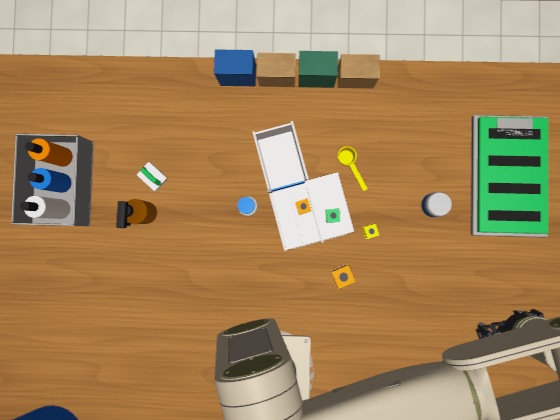

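Candidates for "spent":
- Orange on the ledge: scene (258,205), top (303,206).
- Larger orange on the table: scene (170,225), top (343,277).
- Yellow on the table: scene (180,270), top (371,231).

The green one on the ledge is "fresh". I choose the small orange one on the ledge. Next I'll fit the box pose and check the choice in a crop.

```bash
python3 - <<'E'
from h import *
a=np.radians(16.5);o=np.array([545.5,-34.5]);R=np.array([[np.cos(a),-np.sin(a)],[np.sin(a),np.cos(a)]])
def B(x,y,z): return [*(o+R@[x,y]),z]
ims=[]
for n in("scene","top"):
    p=snapshot(n)
    for q in("spent","fresh"):
        for d in pinpoint(q,p):
            w=W(d["xyz"],p)
            if w[2]>60: print(n,q,d["p"],w.round(1),(R.T@(w[:2]-o)).round(1))
    for q in("flap_hinge","flap_edge","mouth","bin","box"):
        for d in pinpoint(q,p)[:1]:
            w=W(d["xyz"],p);print(n,q,round(d["p"],2),(R.T@(w[:2]-o)).round(1),w[2].round())
    c=(270,235) if n=="scene" else (295,195)
    S=6 if n=="scene" else 6
    x0,y0=c[0]-65,c[1]-(62 if n=="scene" else 50)
    if n=="top": y0=c[1]-65
    img=cv2.resize(p["color"][y0:y0+125 if n=="scene" else y0+125,x0:x0+130],None,fx=4.6,fy=4.6,interpolation=cv2.INTER_CUBIC);S=4.6
    def L(pts,col):
        q=np.array([[(np.array(proj(B(*P),p))-[x0,y0]+.5)*S] for P in pts]).astype(int);cv2.polylines(img,[q],False,col,1)
    L([(-170,-50,120),(-20,-50,120)],(255,0,0));L([(-170,2,120),(-20,2,120)],(255,0,0));L([(-170,55.5,120),(0,55.5,120)],(255,0,0))
    L([(0,49.5,150),(0,-46.5,150)],(0,255,255));L([(170,-53,100),(170,53,100)],(255,0,255));L([(5,-53,120),(170,-53,120)],(255,0,255));L([(5,53,120),(170,53,120)],(255,0,255))
    L([(-85,-42,148),(-49,-42,148),(-49,-6,148),(-85,-6,148),(-85,-42,148)],(0,0,0))
    save("crop_"+n,img)
E
```

```text
scene spent 0.65 [486.9 -75.2 102. ] [-67.7 -22.4]
scene fresh 0.81 [ 462.  -158.4  102.6] [-115.3  -95.1]
scene flap_hinge 0.83 [-3.2 54. ] 103.0
scene flap_edge 0.72 [  1.8 -44.9] 125.0
scene mouth 0.89 [ -2.6 -26.5] 100.0
scene box 0.69 [-2.8  1.1] 3.0
top spent 0.54 [488.1 -74.  101.3] [-66.3 -21.6]
top fresh 0.71 [ 466.6 -157.6   99.1] [-110.6  -95.6]
top flap_hinge 0.43 [-2.  49.8] 95.0
top flap_edge 0.4 [  4.9 -46.6] 126.0
top mouth 0.73 [ -2.3 -24.4] 94.0
top bin 0.71 [88.8  0.8] 9.0
top box 0.89 [ 0.8 -0.9] -1.0
```

View pics/crop_top.png

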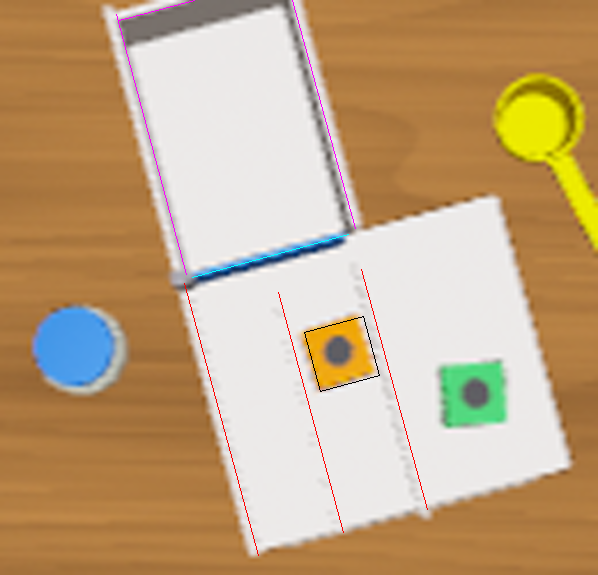

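View pics/crop_scene.png

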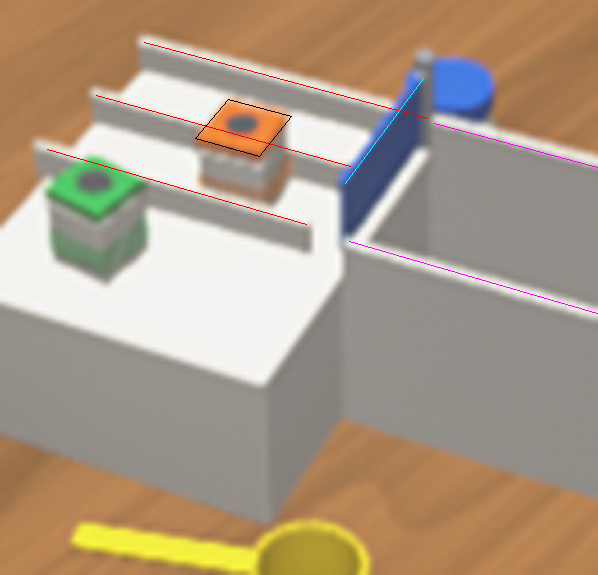

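The crops confirm the small orange cartridge in the right-hand lane: crop_top (340,352), box frame about x -67, y -23. The overlay fits the box to about 2 mm, with origin ≈ (545,-33.5) and yaw ≈ 16.3°. The hinge post sits at the left end of the flap.

Plan: keep the gripper fully open and turned so the left finger leads by about 85 mm. Start with the left finger at y=+30 and the right finger at y=-22.

>>> {"op": "play_rows", "data": {
  "increments": [
    [1,[30.4,-27.4,0],0],
    [1,[30.4,-27.4,0],0],
    [1,[30.4,-27.4,0],0],
    [1,[30.4,-27.4,0],0],
    [1,[30.4,-27.4,0],0],
    [1,[30.4,-27.4,0],0],
    [1,[30.4,-27.4,0],0],
    [1,[30.4,-27.4,0],0],
    [1,[30.4,-27.4,0],0],
    [1,[30.4,-27.4,0],0],
    [1,[30.4,-27.4,0],0],
    [1,[30.4,-27.4,0],0]
  ]
}}

```text
time: 3.1
tool_pos: [438.0, -121.7, 231.7]
tcp_rot: [180.0, -0.0, 20.8]
ft_force: [0.9, 0.0, -0.0]
finger_gap: 85.2
grip_force: 0.0
```

>>> {"op": "play_rows", "data": {
  "increments": [
    [1,[30.4,-27.4,0],0],
    [1,[30.4,-27.4,0],0],
    [1,[0,0,0],-0.12],
    [1,[0,0,0],-0.12],
    [1,[0,0,0],-0.12],
    [1,[0,0,0],-0.12],
    [1,[0,0,0],-0.12],
    [1,[0,0,0],-0.12],
    [1,[0,0,0],-0.12],
    [1,[0,0,0],-0.12],
    [1,[0,0,0],-0.12],
    [1,[0,0,0],-0.12]
  ]
}}

```text
time: 4.1
tool_pos: [474.8, -50.8, 231.4]
tcp_rot: [180.0, 0.0, 89.9]
ft_force: [-0.0, 0.7, 0.1]
finger_gap: 85.1
grip_force: 0.0
```

>>> {"op": "play_rows", "data": {
  "increments": [
    [1,[0,0,0],-0.12],
    [1,[0,0,0],-0.12],
    [1,[0,0,0],-0.12],
    [1,[0,0,0],-0.12],
    [1,[0,0,0],-0.12],
    [1,[0,0,0],-0.12],
    [1,[0,0,0],-0.12],
    [1,[0,0,0],0],
    [1,[0,0,0],0],
    [1,[0,0,0],0]
  ]
}}

```text
time: 4.93
tool_pos: [474.8, -50.8, 231.4]
tcp_rot: [180.0, 0.0, 137.5]
ft_force: [-0.5, -0.2, -0.1]
finger_gap: 85.4
grip_force: 0.0
```

>>> {"op": "play_rows", "data": {
  "increments": [
    [1,[0,0,20],0],
    [1,[0,0,25],0],
    [1,[0,0,18],0],
    [1,[0,0,0],0],
    [1,[0,0,0],0]
  ]
}}

```text
time: 5.35
tool_pos: [473.9, -50.6, 167.6]
tcp_rot: [-179.9, -0.1, 137.6]
ft_force: [0.1, -0.5, 0.5]
finger_gap: 85.6
grip_force: 0.0
```

```bash
python3 - <<'E'
from h import *
print(sense()["tool_pos"])
a=np.radians(16.3);o=np.array([545.3,-33.5]);R=np.array([[np.cos(a),-np.sin(a)],[np.sin(a),np.cos(a)]])
print(R.T@(np.array(sense()["tool_pos"])[:2]-o))
p=snapshot("scene");save("s1",cv2.resize(p["color"][110:285,160:385],None,fx=3.4,fy=3.4,interpolation=cv2.INTER_CUBIC))
E
```

```text
[473.9394204  -50.60711666 167.60512759]
[-73.29366007   3.60903792]
```

View pics/s1.png

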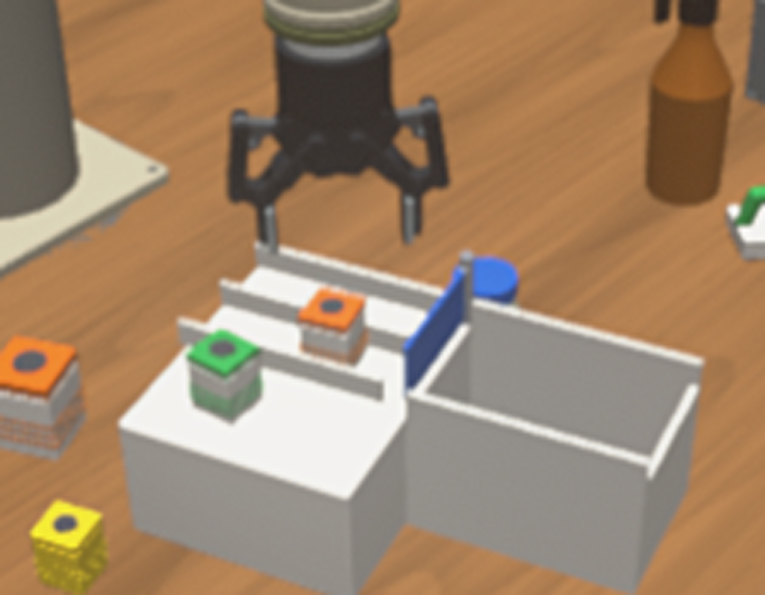

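The picture shows the open fingers over both lanes, tips at crop (268,245) and (408,240). The linkage elbows stick out above them at about (232,195) and (445,180). I'll measure the elbows' height and outreach before going lower, so that they clear the hinge post.

```bash
python3 - <<'E'
from h import *
p=snapshot("scene");s=sense();c=np.array(s["tool_pos"]);psi=np.radians(137.6)
d=np.array([np.sin(psi),-np.cos(psi)])
from scipy.optimize import least_squares
def pl(U):
    u=np.array([U[0]/3.4+160,U[1]/3.4+110])
    r=least_squares(lambda q:np.array(proj([*(c[:2]+q[0]*d),q[1]],p))-u,[40,180]).x
    return r.round(1)
for n,U in dict(tipL=(408,243),tipR=(268,248),elbLout=(447,180),elbLlow=(425,192),elbLtop=(432,100),elbRout=(229,190),elbRlow=(240,203),elbLlowout=(444,188)).items(): print(n,pl(U))
E
```

```text
tipL [ 45.2 178.1]
tipR [-50.9 182.2]
elbLout [ 72.1 227.5]
elbLlow [ 57.1 219. ]
elbLtop [ 62.  290.4]
elbRout [-74.2 231.5]
elbRlow [-67.6 220.5]
elbLlowout [ 70.  221.2]
```

Tips are about 12.5 mm above the TCP and the elbows about 52 mm above it. At TCP z=110 the tips sit at 122 mm, clear of the fences, and the elbows at about 161 mm, clear of the post.

Advancing 1 mm along box x, in tool axes (ψ 137.6 − 16.3 = 121.3°), is x −0.52, y +0.854.

>>> {"op": "play_rows", "data": {
  "increments": [
    [1,[0,0,20],0],
    [1,[0,0,20],0],
    [1,[0,0,17.5],0],
    [1,[0,0,0],0],
    [1,[0,0,0],0]
  ]
}}

```text
time: 5.87
tool_pos: [474.9, -50.8, 111.6]
tcp_rot: [-180.0, -0.0, 137.7]
ft_force: [-1.4, -0.3, 1.0]
finger_gap: 85.5
grip_force: 0.0
```

>>> {"op": "play_rows", "data": {
  "increments": [
    [1,[-2.6,4.3,0],0],
    [1,[-2.6,4.3,0],0],
    [1,[-2.6,4.3,0],0],
    [1,[-2.6,4.3,0],0],
    [1,[-2.6,4.3,0],0],
    [1,[0,0,0],0]
  ]
}}

```text
time: 6.37
tool_pos: [499.9, -43.4, 111.2]
tcp_rot: [180.0, 0.0, 137.7]
ft_force: [0.2, -0.4, 0.8]
finger_gap: 85.8
grip_force: 0.6
```

```bash
python3 - <<'E'
from h import *
a=np.radians(16.3);o=np.array([545.3,-33.5]);R=np.array([[np.cos(a),-np.sin(a)],[np.sin(a),np.cos(a)]])
s=sense();print(R.T@(np.array(s["tool_pos"])[:2]-o),s["tool_pos"],s["ft_force"])
p=snapshot("scene");save("s2",cv2.resize(p["color"][140:260,200:370],None,fx=4.6,fy=4.6,interpolation=cv2.INTER_CUBIC))
E
```

```text
[-46.35022058   3.19432882] [499.91627124 -43.44303016 111.22228122] [ 0.16874965 -0.41466952  0.75362143]
```

View pics/s2.png

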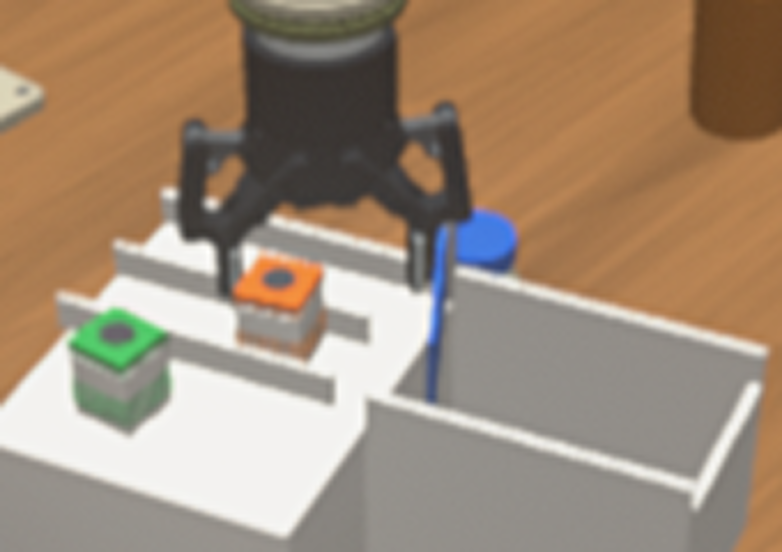

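The flap is about 30° open on the left finger and the right finger stands just behind the cartridge. I'll carry on pushing.

>>> {"op": "play_rows", "data": {
  "increments": [
    [1,[-2.6,4.3,0],0],
    [1,[-2.6,4.3,0],0],
    [1,[-2.6,4.3,0],0],
    [1,[-2.6,4.3,0],0],
    [1,[-2.6,4.3,0],0],
    [1,[-2.6,4.3,0],0],
    [1,[-2.6,4.3,0],0],
    [1,[-2.6,4.3,0],0],
    [1,[0,0,0],0]
  ]
}}

```text
time: 7.17
tool_pos: [538.3, -32.0, 110.7]
tcp_rot: [180.0, 0.0, 137.7]
ft_force: [1.3, -1.8, -1.6]
finger_gap: 85.6
grip_force: 1.0
```

```bash
python3 - <<'E'
from h import *
a=np.radians(16.3);o=np.array([545.3,-33.5]);R=np.array([[np.cos(a),-np.sin(a)],[np.sin(a),np.cos(a)]])
s=sense();print(R.T@(np.array(s["tool_pos"])[:2]-o),s["tool_pos"],s["ft_force"])
p=snapshot("scene");save("s3",cv2.resize(p["color"][140:260,200:370],None,fx=4.6,fy=4.6,interpolation=cv2.INTER_CUBIC))
E
```

```text
[-6.32492004  3.46302104] [538.25735356 -31.95136857 110.66668958] [ 1.34538357 -1.82170559 -1.5751265 ]
```

View pics/s3.png

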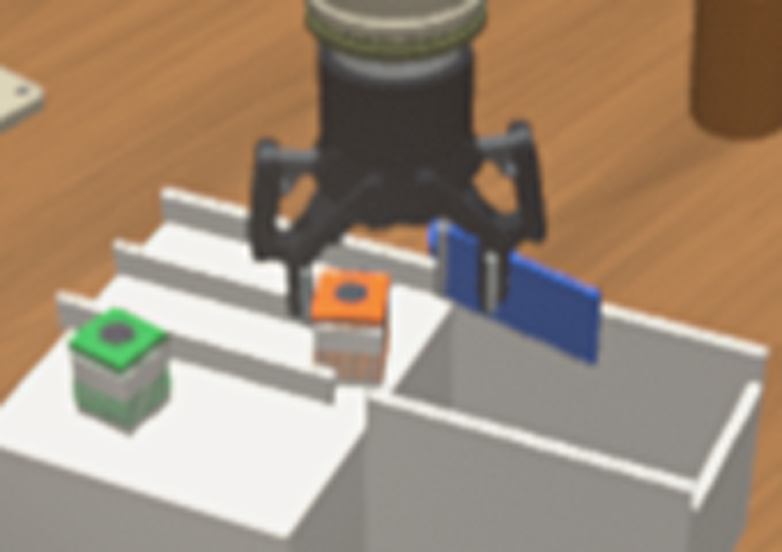

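The flap is about 75° open with the cartridge at the mouth, slightly turned, upright at crop (350,320). Now I'll push it through.

>>> {"op": "play_rows", "data": {
  "increments": [
    [1,[-2.6,4.3,0],0],
    [1,[-2.6,4.3,0],0],
    [1,[-2.6,4.3,0],0],
    [1,[-2.6,4.3,0],0],
    [1,[-2.6,4.3,0],0],
    [1,[-2.6,4.3,0],0],
    [1,[-2.6,4.3,0],0],
    [1,[-2.6,4.3,0],0],
    [1,[-2.6,4.3,0],0],
    [1,[-2.6,4.3,0],0],
    [1,[0,0,0],0],
    [1,[0,0,0],0]
  ]
}}

```text
time: 8.22
tool_pos: [586.0, -17.7, 110.8]
tcp_rot: [180.0, 0.0, 137.7]
ft_force: [1.5, -1.6, -0.4]
finger_gap: 85.7
grip_force: 0.4
```

```bash
python3 - <<'E'
from h import *
a=np.radians(16.3);o=np.array([545.3,-33.5]);R=np.array([[np.cos(a),-np.sin(a)],[np.sin(a),np.cos(a)]])
s=sense();print(R.T@(np.array(s["tool_pos"])[:2]-o),s["tool_pos"],s["ft_force"])
p=snapshot("scene");save("s4",cv2.resize(p["color"][140:260,200:370],None,fx=4.6,fy=4.6,interpolation=cv2.INTER_CUBIC))
E
```

```text
[43.48204911  3.78544611] [585.97185214 -17.66274517 110.7882641 ] [ 1.4617653  -1.56934884 -0.43027891]
```

View pics/s4.png

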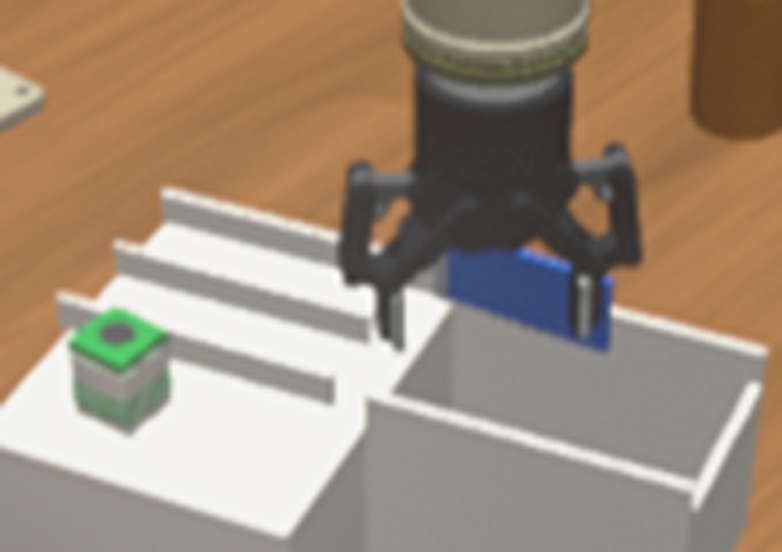

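The cartridge has left the ledge into the bin and the fingers are free. I'll back out the same way so the flap closes on the finger, then rise.

>>> {"op": "play_rows", "data": {
  "increments": [
    [1,[4.2,-6.8,0],0],
    [1,[4.2,-6.8,0],0],
    [1,[4.2,-6.8,0],0],
    [1,[4.2,-6.8,0],0],
    [1,[4.2,-6.8,0],0],
    [1,[4.2,-6.8,0],0],
    [1,[4.2,-6.8,0],0],
    [1,[2.6,-4.3,0],0],
    [1,[2.6,-4.3,0],0],
    [1,[2.6,-4.3,0],0],
    [1,[2.6,-4.3,0],0],
    [1,[2.6,-4.3,0],0]
  ]
}}

```text
time: 9.27
tool_pos: [507.2, -40.7, 110.8]
tcp_rot: [-180.0, 0.0, 137.7]
ft_force: [-0.5, -1.7, 1.0]
finger_gap: 85.6
grip_force: 1.1
```

>>> {"op": "play_rows", "data": {
  "increments": [
    [1,[2.6,-4.3,0],0],
    [1,[2.6,-4.3,0],0],
    [1,[2.6,-4.3,0],0],
    [1,[2.6,-4.3,0],0],
    [1,[2.6,-4.3,0],0],
    [1,[2.6,-4.3,0],0],
    [1,[2.6,-4.3,0],0],
    [1,[0,0,0],0],
    [1,[0,0,-20],0],
    [1,[0,0,-30],0],
    [1,[0,0,-40],0],
    [1,[0,0,-40],0]
  ]
}}

```text
time: 10.27
tool_pos: [473.0, -50.2, 241.4]
tcp_rot: [-179.9, -0.1, 137.7]
ft_force: [1.4, 0.7, 0.2]
finger_gap: 85.0
grip_force: 0.0
```

>>> {"op": "play_rows", "data": {
  "increments": [
    [1,[20,-30,0],0],
    [1,[20,-30,0],0],
    [1,[20,-30,0],0],
    [1,[0,0,0],0],
    [1,[0,0,0],0],
    [1,[0,0,0],0],
    [1,[0,0,0],0]
  ]
}}

```text
time: 10.85
tool_pos: [369.8, -76.6, 241.0]
tcp_rot: [180.0, 0.0, 137.7]
ft_force: [-0.8, -0.3, -1.6]
finger_gap: 85.3
grip_force: 0.0
```

```bash
python3 - <<'E'
from h import *
p=snapshot("scene");t=snapshot("top")
a=cv2.resize(p["color"][165:285,200:330],(400,369));b=cv2.resize(t["color"][110:250,220:372],(400,369))
save("s5",np.hstack([a,b]));print(sense()["tool_pos"],sense()["time"])
for d in pinpoint("spent",t):print(d["p"],W(d["xyz"],t).round())
E
```

```text
[369.68127115 -76.51922383 240.67788225] 10.95
0.65 [ 426. -275.   -1.]
0.49 [ 291. -196.   -4.]
0.44 [616. -25.  57.]
```

View pics/s5.png

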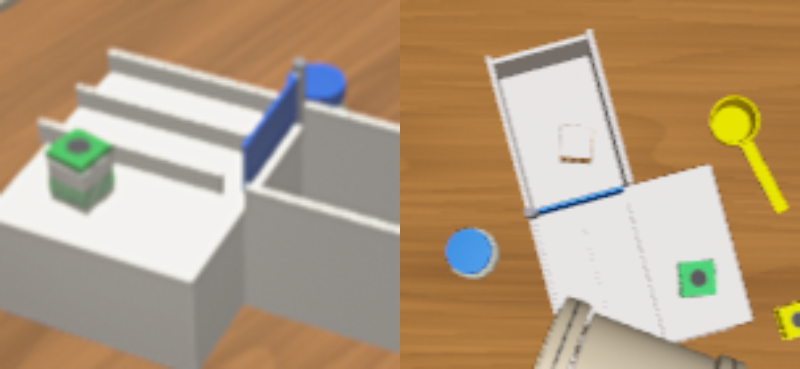

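The flap is shut, the cartridge lies in the bin at (575,143) in the right half of the picture, and the fresh one, jar and scoop stand where they were. The arm is clear, so I'll hand in.

```bash
python3 -c "
from bench import *
print(hand_in())"
```

```text
the job is handed in; nothing more can be done
None
```

The spent cartridge was pushed through the mouth and lies in the bin, the flap is shut again, the fresh cartridge, jar and scoop show no movement in the last picture, and the job was handed in at about 11 s.

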